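Free a strap link from its lugs with the spring-bar fork

TASK

The strap link is held between two lugs by a spring bar. Take the forked tool from its stand, straddle the bar with it and draw the bar's collar sideways against its spring, gently and without forcing it, until the link pops up; then stand the tool back in its stand and put the freed link in the tray. Leave the other things on the bench where they are.

Things in the scene. Friction and masses are not known exactly. Their poses are not given: they have to be found in the camera images.
- lug_block: Metal block screwed to the bench. Origin: underside, below the middle of the slot that holds the link; x across the spring bar, y along it. Base 64 (x) mm by y -40 to +98 mm, 10 mm thick. Two lugs 34 mm wide (x), 46 mm high, fill y -29.5 to -11 and y 11 to 29.5 mm; a spring barrel, 43 mm high, fills y 80 to 94 mm. All heights here are above the bench.
- bare_bar (a point): Point on the bar's axis at y 37.5 mm, height 32 mm; axes as the block's. The bar is a round steel rod 6 mm thick along y at x 0. It runs from the link through the +y lug to the barrel; from y 29.5 mm to the collar it is bare, with free room above and beside it, and 19 mm between its underside and the base.
- bar_tip (a point): Point on the bar's axis at y 3 mm, where the bar's tip is at rest, 7 mm deep in a pocket of the link's +y face. Pushed at its collar toward +y, the bar resists with about 1.5 N at the start and 0.5 N more per mm, up to 1.5 N more by rubbing. The link comes free at 6 to 8 mm of travel (4 to 7 N); a hard stop is met at 9 mm. More than 12 N from the tool on block, bar or collar is forcing it.
- collar_zone (a point): Point on the bar's axis at y 54 mm: the middle of the zone where the collar may be. The collar is a dark steel disc 16 mm across, 4 mm thick, tight on the bar; push its lug-side face toward +y. That face lies anywhere from y 45 to 63 mm, different from bar to bar and not given in numbers: find it by feel or sight.
- link_centre (a point): Centre of the loose aluminium strap link, 24 (x) x 20 (y) x 50 (z) mm, 60 g; axes as the block's. Its top 20 mm are a grip tab 24 (x) x 10 (y) mm. Height 43 mm while held by the bar; once the bar is clear a spring below (4 to 2 N) pops it up to 53 mm, where it stays when the bar is let go, resting on its side. It then lifts straight out.
- tool_centre (a point): Centre of the forked tool, 110 mm long, 70 g, upright, fork down; x across the fork. Prong tips 55 mm below this point. Black handle 20 (x) x 16 (y) mm from 21 mm below to 55 mm above it. Steel blade below, 20 (x) x 5 (y) mm; its lowest 20 mm are two prongs 9 mm apart, 15 mm at the tips: they go over the bar from above, tool x across the bar, and push the collar with their flat.
- stand: Grey metal tool stand fixed to the bench, base 56 x 52 mm, 48 mm high, with an upright pocket 24 (x) x 20 (y) mm, open above, that funnels below the handle to a slot 24 x 9 mm for the blade, its floor 8 mm above the bench. Origin: underside centre; axes as the tool's. The prong tips rest on the floor: a tool put back (either way round) has its centre 63 mm above the bench.
- tray: Open steel tray fixed to the bench, 90 (x) x 110 (y) x 20 mm, walls and floor 4 mm. Origin: underside centre. It and the stand stand to the left and right of the block, either way round.
- beaker_100: Bystander: small clear beaker, 55 mm across, 71 mm high, at the back. Origin: underside centre.
- marker_black: Bystander: marker pen 128 mm long, lying at the front. Origin: underside centre.
- wrench: Bystander: flat open-ended spanner 144 mm long, lying at the front. Origin: underside centre.
There are look-alikes about, which are no part of the job. What is meant by the part that bears link_centre is not green, and is the smaller of those in its own colour. What is shaped like the stand but green is not meant.

How it is judged:
By the outcome, as a careful person would: the job done as asked, in the order asked, and still so for the second after the job is handed in, with the robot touching nothing.
It also fails if it takes over 72 s, if anything falls off the work surface, if the arm or the gripper's body presses on something with over 40 N, if the wrist force passes 120 N, or if a joint passes its speed limit or range.

ROBOT

A 6-joint arm with a two-finger parallel gripper is mounted at the origin on a cart in front of the work surface, level with it; the furniture and walls round the work are solid. World frame = base frame: x ahead of the robot, y to its left, z up, the work surface at z = 0. Lengths are in m, angles in rad, forces in N, time in s.
With the tool pointing down it reaches from about 0.325 to 0.85 m from the base axis. Payload 15.5 kg.
Tool frame: the origin (TCP) lies on the mounting face of the last link; the fingertips stand 191 mm ahead of it and the grasp point (between the pads) lies 172 mm ahead of it (hold_point_z is the distance from the TCP to the grasp point, in m); z points along the fingers, y is the direction in which the jaws open and shut (so a half turn about z gives the same grasp; the last joint's range is limited). The gripper opens to 91 mm and grips with 3 to 60 N. Pads are 32 mm wide; open, the fingers measure 118 mm over their backs; the gripper's body (76 mm by 178 mm) begins 60 mm behind the grasp point.
Start: joints at [1.022, 0.494, 1.345, -0, 1.302, -0.096], TCP at [0.273, 0.562, 0.405] pointing down, gripper open.
Joint ranges: [-2.91, 2.91], [-0.82, 2.16], [0.22, 2.67], [-1.22, 4.37], [0.12, 2.79], [-3.08, 3.08]. Speed limits (rad/s): [1.89, 1.89, 2.57, 3.01, 3.01, 3.01].

INTERFACE

Orientations are given as a 3x3 rotation matrix whose columns are the frame's x, y, z axes.
In Python, from station import * gives the robot as it stands.
- The arm moves only by the tool move_arm, never from a script. Its argument "deltas" is text: rows parted by semicolons, each of 7 numbers parted by spaces: the shift along the world's x, y, z in mm, then the turn, a rotation vector about the world's x, y, z in degrees, then the opening, from 0 (shut) to 1 (fully open). A call has 1 to 20 rows; each row shifts and turns the commanded pose from where the row before left it; what a row does not reach is not made up. A row lasts 1/8 s, in which the tool goes at most 62.5 mm and 10.7 degrees, less where a joint would pass 70% of its speed; a pose out of reach is approached as far as the arm can. A call is refused whole if a number of a shift passes 62.5 or a number of a turn 10.7, either way. A call with a gripper value outside its range is refused whole. The fingers move at their own pace and stop on an object; "newtons" is the grip in N (left out, the last holds). Time passes only in rows, so rows that do not move let the fingers close. It gives the time, the measured TCP pose, the force and the opening at its end, in the units of the state.
- get_obs(): the state, without advancing time (a new reading comes with each control period).
- grab_frame(name): name is "scene" or "top" or "wrist"; returns a dict with "img" (480x640x3 uint8, red, green, blue), "mtx" (3x3 intrinsics, pixels), "cam_to_world" (4x4, takes a point from camera to world coordinates). Camera axes: x right, y down, z forward; pixel columns grow to the right and rows downward; lengths in m; the calibration is good to about 2 mm. A picture is of the moment at which its call begins. There is no depth.
- job_done(): hands the job in, once; it reports no verdict.
The state is a dict: "time_s": time; "joint_pos": joint angles; "qvel": joint speeds; "effort": joint torques, N m; "eef_pos": TCP position; "tool_rot": TCP orientation; "contact_force": force on the tool from outside, world axes, zero at the start; "moment": the same for the moment, N m; "width": finger opening in m.
Only numpy, scipy, OpenCV 4.12 (cv2) and the standard library are available. Lean on these libraries where they do the work, as an engineer would, in place of code of your own. Each camera call takes 0.05 s, during which the arm holds its last target.

## Working session

There is one attempt and no reset: what is moved stays moved. The work goes in short steps, Python scripts to look and compute and a tool call to move; the robot and the scene stay as the last step left them, time stands still between calls to the robot, and variables do not carry over. Pictures are saved under pics/ and viewed, and the job is handed in when it is done.

Besides the shell and the picture viewer there is one more tool, called after "Call:" as name(argument=value, ...), one argument or row to a line, values as JSON. move_arm: Moves the arm, as the interface text tells. Its arguments: {"type":"object","properties":{"deltas":{"type":"string"},"newtons":{"type":"number"}},"required":["deltas"]}

```bash
mkdir -p pics; ls; python3 - <<'E'
from station import *
import cv2,numpy as np
o=get_obs();print({k:np.round(v,3).tolist() for k,v in o.items()})
for n in["scene","top","wrist"]:
    f=grab_frame(n);cv2.imwrite(f"pics/{n}0.png",f["img"][:,:,::-1]);print(n,f["mtx"].round(1).tolist(),f["cam_to_world"].round(3).tolist())
E
```

```text
pics
{'time_s': 0.0, 'joint_pos': [1.023, 0.494, 1.346, 0.0, 1.302, -0.095], 'qvel': [-0.0, -0.002, -0.0, 0.0, -0.001, 0.0], 'effort': [0.0, -87.878, -38.185, 0.071, 0.053, -0.0], 'eef_pos': [0.273, 0.562, 0.404], 'tool_rot': [[-0.899, 0.437, -0.001], [0.437, 0.899, -0.001], [0.0, -0.001, -1.0]], 'contact_force': [0.491, 0.323, -0.588], 'moment': [0.005, 0.01, 0.003], 'width': 0.091}
scene [[437.1, 0.0, 318.6], [0.0, 437.1, 237.8], [0.0, 0.0, 1.0]] [[-0.836, -0.331, 0.439, 0.146], [-0.549, 0.475, -0.687, 0.561], [0.019, -0.815, -0.579, 0.567], [0.0, 0.0, 0.0, 1.0]]
top [[475.8, 0.0, 316.0], [0.0, 475.8, 237.5], [0.0, 0.0, 1.0]] [[0.018, -0.995, 0.101, 0.425], [-1.0, -0.018, 0.004, 0.004], [-0.002, -0.101, -0.995, 0.99], [0.0, 0.0, 0.0, 1.0]]
wrist [[344.8, 0.0, 320.4], [0.0, 344.8, 234.8], [0.0, 0.0, 1.0]] [[0.437, 0.864, 0.249, 0.203], [0.899, -0.42, -0.121, 0.595], [-0.0, 0.277, -0.961, 0.384], [0.0, 0.0, 0.0, 1.0]]
```

View pics/scene0.png

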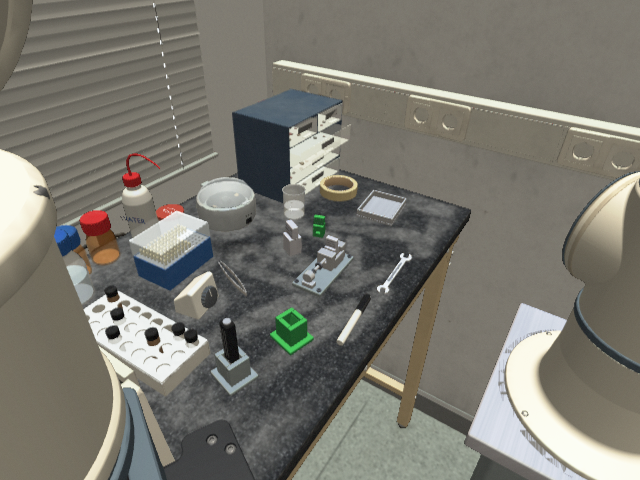

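View pics/top0.png

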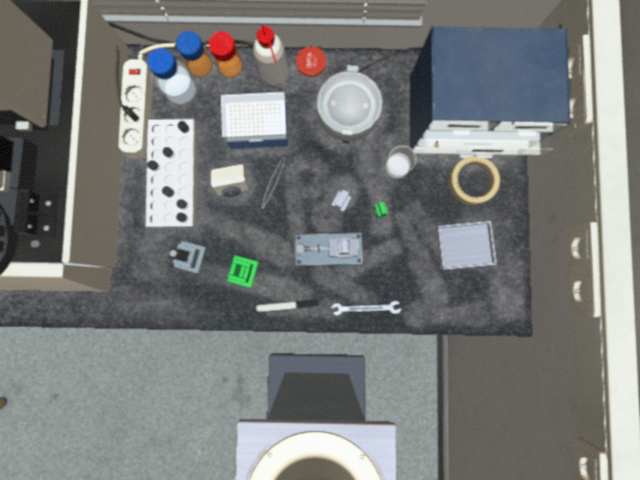

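View pics/wrist0.png

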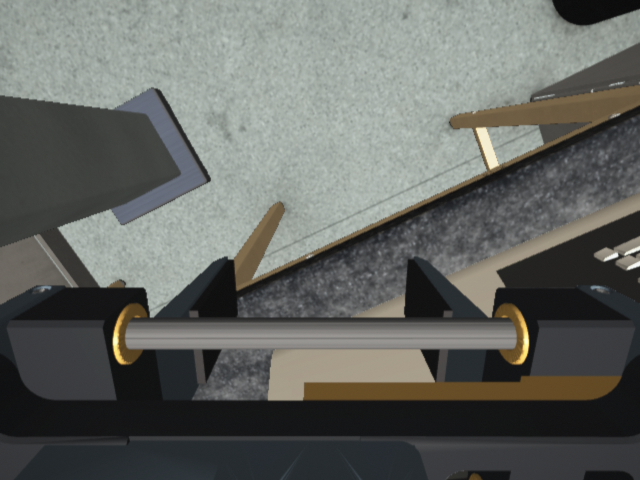

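```bash
python3 - <<'E'
import cv2,numpy as np
a=cv2.imread("pics/top0.png");s=cv2.imread("pics/scene0.png")
cv2.imwrite("pics/c1.png",cv2.resize(a[180:280,285:395],None,fx=6,fy=6,interpolation=cv2.INTER_CUBIC)[:600])
cv2.imwrite("pics/c2.png",cv2.resize(a[225:300,150:270],None,fx=6,fy=6,interpolation=cv2.INTER_CUBIC))
cv2.imwrite("pics/c3.png",cv2.resize(s[200:300,265:370],None,fx=6,fy=6,interpolation=cv2.INTER_CUBIC))
E
```

```text
(no output)
```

View pics/c1.png

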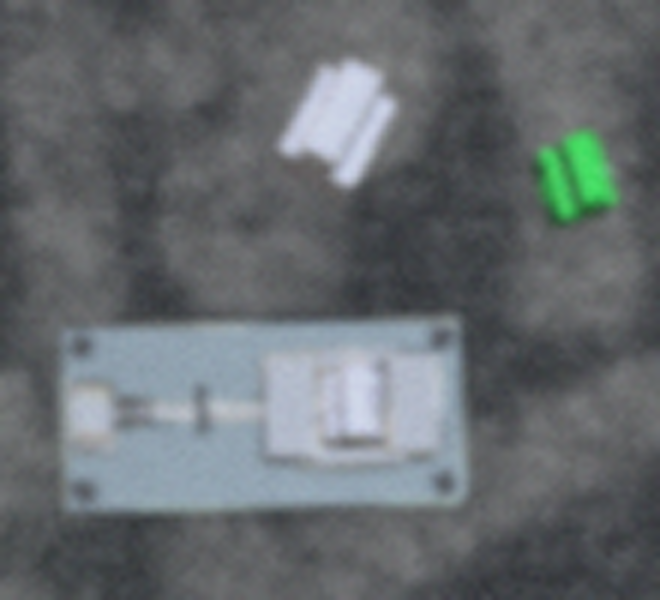

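View pics/c2.png

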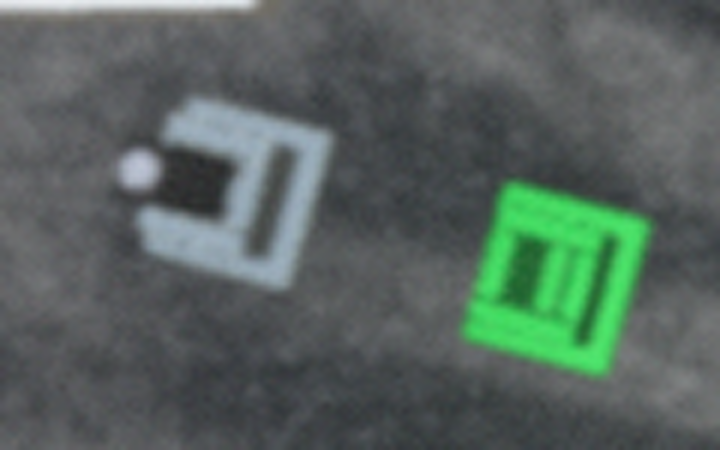

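View pics/c3.png

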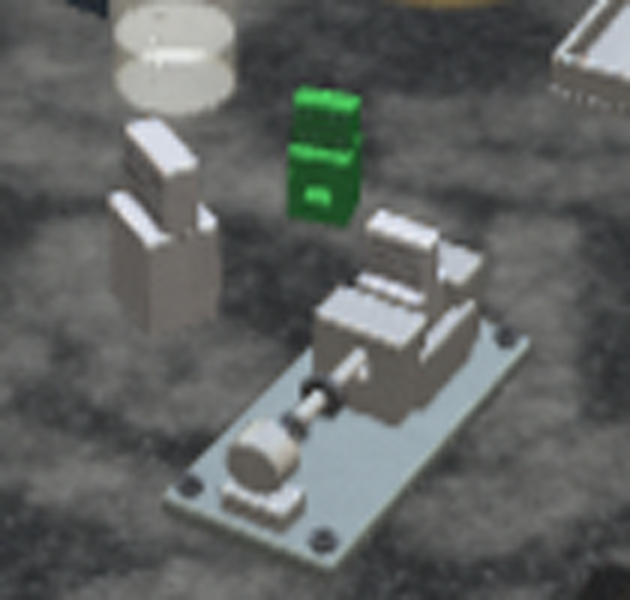

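```bash
python3 - <<'E'
import cv2,numpy as np
s=cv2.imread("pics/scene0.png")
cv2.imwrite("pics/c4.png",cv2.resize(s[300:400,200:330],None,fx=6,fy=6,interpolation=cv2.INTER_CUBIC))
E
```

```text
(no output)
```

View pics/c4.png

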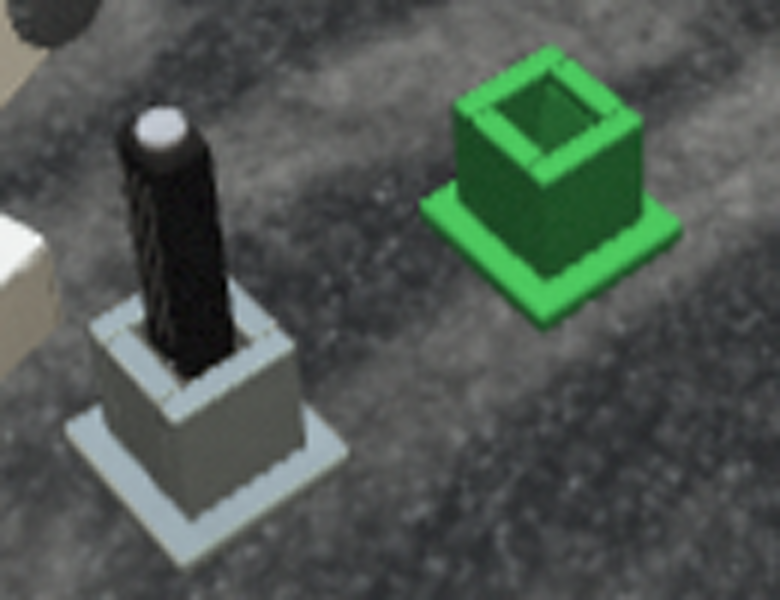

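```bash
cat > h.py <<'E'
from station import *
import cv2,numpy as np
def ray(f,px,z):
    px=np.atleast_2d(np.asarray(px,float));K=f["mtx"];T=f["cam_to_world"]
    d=np.c_[px,np.ones(len(px))]@np.linalg.inv(K).T@T[:3,:3].T
    o=T[:3,3];return o+d*((z-o[2])/d[:,2])[:,None]
def proj(f,P):
    P=np.atleast_2d(P);T=f["cam_to_world"];c=(P-T[:3,3])@T[:3,:3];u=c@f["mtx"].T;return u[:,:2]/u[:,2:]
def show(f,name,x0,y0,x1,y1,k):
    cv2.imwrite("pics/"+name,cv2.resize(np.ascontiguousarray(f["img"][y0:y1,x0:x1,::-1]),None,fx=k,fy=k,interpolation=cv2.INTER_CUBIC))
E
python3 - <<'E'
from h import *
f=grab_frame("top")
c=lambda l,ox,oy:[( (x-2.5)/6+ox,(y-2.5)/6+oy) for x,y in l]
b=ray(f,c([(62,330),(460,318),(467,497),(67,512)],285,180),.010)
print("block",b.round(4).tolist()); 
for i in range(4):print(np.linalg.norm(b[i]-b[(i+1)%4]).round(4))
e=(b[0]+b[3]-b[1]-b[2])[:2];print("ang +y",np.degrees(np.arctan2(e[1],e[0])),b.mean(0))
print("bar pts z.032",ray(f,c([(202,408),(260,411),(125,410)],285,180),.032).round(4).tolist())
print("barrel mid z.043",ray(f,c([(92,412)],285,180),.043).round(4))
img=f["img"].astype(int)
# stand grey-blue mask
hsv=cv2.cvtColor(f["img"],cv2.COLOR_RGB2HSV)
for p in [(200,270),(195,245)]:print(p,hsv[p[1],p[0]])
# stand base corners right side at z~.00x
s=ray(f,c([(333,132),(290,290)],150,225),.005);print("stand right edge",s.round(4).tolist(),np.linalg.norm(s[0]-s[1]))
print("tool top z.118",ray(f,c([(140,170)],150,225),.118).round(4))
t=ray(f,[(438,228),(490,222),(496,265),(444,269)],.02);print("tray",t.round(4).tolist(),t.mean(0))
show(f,"tray.png",420,205,520,285,7)
E
```

```text
block [[0.5297, 0.0514, 0.01], [0.5364, -0.086, 0.01], [0.4746, -0.089, 0.01], [0.4669, 0.0482, 0.01]]
0.1376
0.0619
0.1374
0.0629
ang +y 92.97985095212478 [ 0.50189966 -0.0188609   0.01      ]
bar pts z.032 [[0.5018, 0.0026, 0.032], [0.5011, -0.017, 0.032], [0.5007, 0.0285, 0.032]]
barrel mid z.043 [[0.4989 0.0392 0.043 ]]
(200, 270) [90  9 89]
(195, 245) [104  38 167]
stand right edge [[0.5018, 0.2377, 0.005], [0.447, 0.2502, 0.005]] 0.056250230034133215
tool top z.118 [[0.4802 0.2696 0.118 ]]
tray [[0.5475, -0.2426, 0.02], [0.5619, -0.3495, 0.02], [0.4738, -0.36, 0.02], [0.4637, -0.2541, 0.02]] [ 0.5117197  -0.30153358  0.02      ]
```

View pics/tray.png

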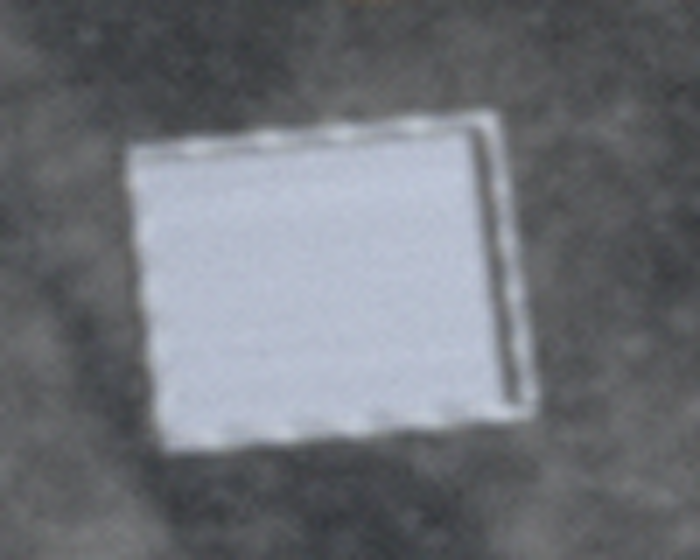

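Call:
move_arm(
  deltas="10 -14 0 0 0 0 1;20 -28 -5 0 0 2 1;22 -31 -5 0 0 2 1;22 -31 -5 0 0 2 1;22 -31 -5 0 0 2 1;22 -31 -5 0 0 2 1;22 -31 -5 0 0 2 1;22 -31 -5 0 0 1 1;22 -31 -5 0 0 0 1;15 -22 -5 0 0 0 1;8 -12 0 0 0 0 1;0 0 0 0 0 0 1",
)

```text
time_s: 1.7
eef_pos: [0.4807, 0.2683, 0.3599]
tool_rot: [[-0.974, 0.225, 0.0], [0.225, 0.974, 0.0], [-0.0, 0.0, -1.0]]
contact_force: [-0.5, 1.0, -0.1]
width: 0.0911
```

```bash
python3 - <<'E'
from h import *
f=grab_frame("wrist");show(f,"w1.png",0,0,640,480,1)
o=get_obs();print(o["eef_pos"],o["tool_rot"].round(4),f["cam_to_world"].round(3).tolist())
print(proj(f,[[.4802,.2695,.118],[.4802,.2695,.048]]))
E
```

```text
[0.48030111 0.26897171 0.35994641] [[-9.744e-01  2.246e-01  1.000e-04]
 [ 2.246e-01  9.744e-01  2.000e-04]
 [-0.000e+00  2.000e-04 -1.000e+00]] [[0.225, 0.936, 0.271, 0.404], [0.974, -0.216, -0.062, 0.285], [0.001, 0.278, -0.961, 0.34], [0.0, 0.0, 0.0, 1.0]]
[[323.4273542  253.89543157]
 [322.6929307  227.45133053]]
```

View pics/w1.png

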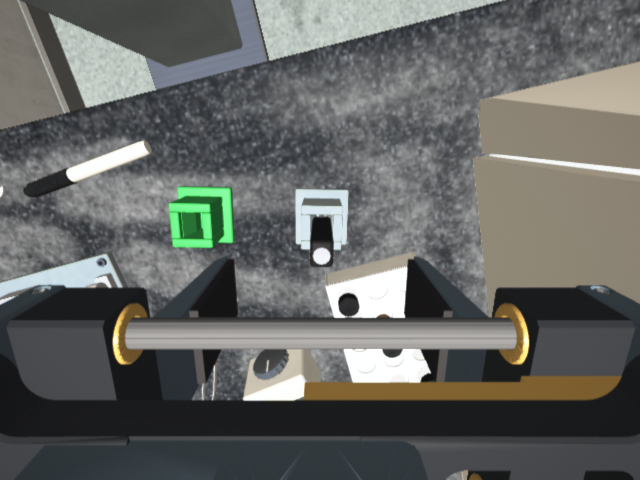

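Call:
move_arm(
  deltas="0 0 -12 0 0 0 1;0 0 -24 0 0 0 1;0 0 -24 0 0 0 1;0 0 -24 0 0 0 1;0 0 -16 0 0 0 1;0 0 -8 0 0 0 0.4;0 0 0 0 0 0 0.3;0 0 0 0 0 0 0;0 0 0 0 0 0 0;0 0 0 0 0 0 0;0 0 0 0 0 0 0",
  newtons=25,
)

```text
time_s: 3.12
eef_pos: [0.4804, 0.269, 0.2519]
tool_rot: [[-0.975, 0.224, 0.0], [0.224, 0.975, 0.0], [-0.0, 0.0, -1.0]]
contact_force: [0.3, -0.4, -0.3]
width: 0.0339
```

Call:
move_arm(
  deltas="0 0 0 0 0 0 0;0 0 0 0 0 0 0;0 0 0 0 0 0 0;0 0 0 0 0 0 0",
  newtons=25,
)

```text
time_s: 3.62
eef_pos: [0.4804, 0.269, 0.2517]
tool_rot: [[-0.975, 0.224, 0.0], [0.224, 0.975, -0.0], [-0.0, 0.0, -1.0]]
contact_force: [-0.0, -0.2, 0.3]
width: 0.0158
```

Call:
move_arm(
  deltas="0 0 5 0 0 0 0;0 0 15 0 0 0 0;0 0 25 0 0 0 0;0 0 25 0 0 0 0;0 0 20 0 0 0 0;1 -14 5 0 0 1.9 0;2 -28 0 0 0 2 0;2 -30 0 0 0 2 0;3 -30 0 0 0 2 0;3 -30 0 0 0 2 0;3 -30 0 0 0 2 0;2 -30 0 0 0 2 0;2 -30 0 0 0 2 0;2 -28 0 0 0 0 0;1 -18 0 0 0 0 0;0 -10 0 0 0 0 0;0 0 0 0 0 0 0",
)

```text
time_s: 5.75
eef_pos: [0.5014, -0.0091, 0.3469]
tool_rot: [[-0.999, -0.051, 0.0], [-0.051, 0.999, 0.0], [-0.0, 0.0, -1.0]]
contact_force: [-0.6, 1.1, -0.6]
width: 0.0161
```

```bash
cat > st.py <<'E'
from h import *
import sys
n=sys.argv[1];o=get_obs();print(o["time_s"],o["eef_pos"].round(4),o["tool_rot"][:,1].round(3),o["contact_force"].round(2),round(float(o["width"]),4))
f=grab_frame("scene");show(f,"s%s.png"%n,230,150,380,265,5)
f=grab_frame("wrist");show(f,"w%s.png"%n,0,0,640,480,1)
f=grab_frame("top");show(f,"t%s.png"%n,270,170,400,280,6)
E
python3 st.py 2
```

```text
5.75 [ 0.5014 -0.0091  0.3469] [-0.051  0.999  0.   ] [-0.55  1.11 -0.57] 0.0161
```

View pics/s2.png

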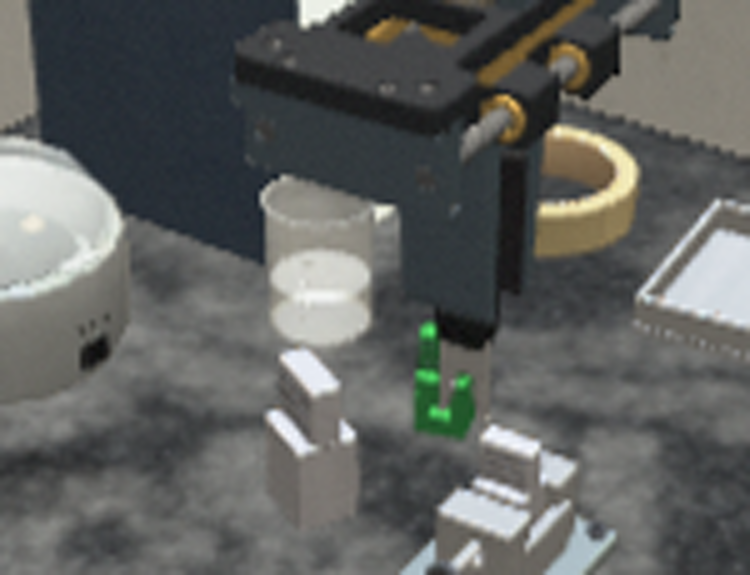

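View pics/w2.png

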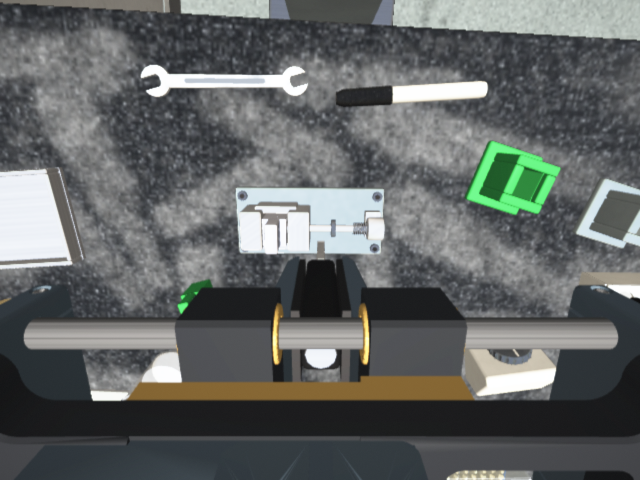

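```bash
python3 - <<'E'
from h import *
f=grab_frame("wrist");show(f,"w2z.png",220,170,400,290,4)
O=np.array([.5034,-.0478,0]);a=np.radians(2.98)
ux=np.array([np.cos(a),np.sin(a),0]);uy=np.array([-np.sin(a),np.cos(a),0])
P=[O+ux*x+uy*y+[0,0,z] for x,y,z in[(-.032,-.04,.01),(-.032,.098,.01),(.032,.098,.01),(.032,-.04,.01),(0,.0295,.032),(0,.0505,.032),(0,.080,.032)]]
print(((proj(f,P)-[220,170])*4).round(0).tolist())
g=get_obs()
t=g["eef_pos"]-[0,0,.172+.072]; print("tip?",t,((proj(f,t)-[220,170])*4).round())
# ray of collar pixel etc done by hand
E
```

```text
[[60.0, 72.0], [660.0, 72.0], [646.0, 335.0], [78.0, 335.0], [361.0, 231.0], [456.0, 231.0], [589.0, 231.0]]
tip? [ 0.50137852 -0.00831904  0.10270468] [[408. 338.]]
```

View pics/w2z.png

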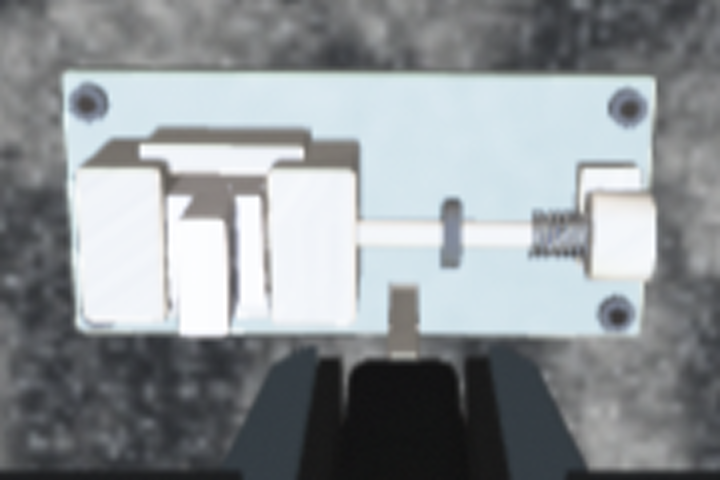

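Call:
move_arm(
  deltas="0 0 -10 0 0 -0.5 0;0 0 -18 0 0 0 0;0 0 -18 0 0 0 0;0 0 -12 0 0 0 0;0 0 -6 0 0 0 0;0 0 0 0 0 0 0",
)

```text
time_s: 6.7
eef_pos: [0.5014, -0.0089, 0.2825]
tool_rot: [[-0.999, -0.043, -0.0], [-0.043, 0.999, 0.0], [0.0, 0.0, -1.0]]
contact_force: [0.4, 0.1, -0.4]
width: 0.0156
```

```bash
python3 st.py 3; python3 -c "
from h import *
f=grab_frame('wrist');show(f,'w3z.png',220,150,400,290,4)"
```

```text
6.7 [ 0.5014 -0.0089  0.2825] [-0.043  0.999  0.   ] [ 0.39  0.07 -0.44] 0.0156
```

View pics/s3.png

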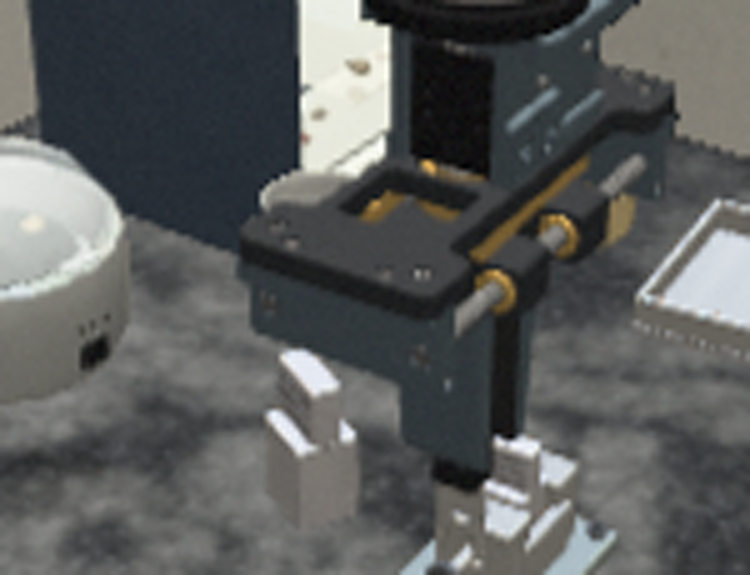

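View pics/w3z.png

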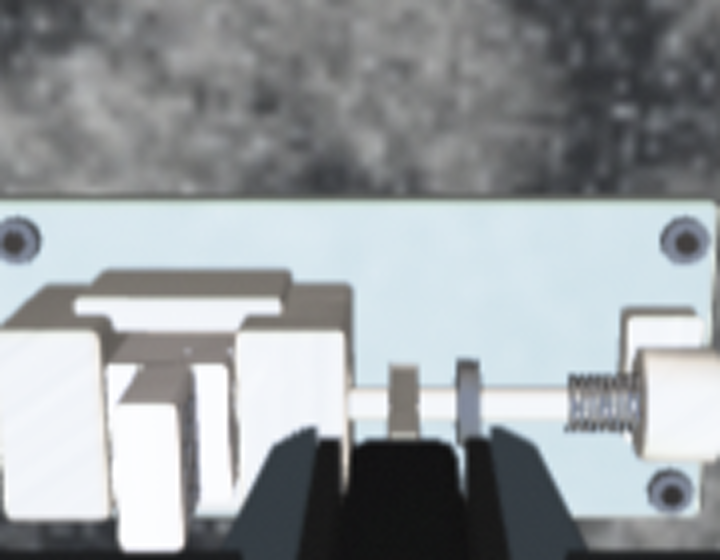

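Call:
move_arm(
  deltas="0 0 -4 0 0 0 0;0 0 -4 0 0 0 0;0 0 -4 0 0 0 0;0 0 -4 0 0 0 0;0 0 -4 0 0 0 0;0 0 0 0 0 0 0",
)

```text
time_s: 7.65
eef_pos: [0.5013, -0.009, 0.2624]
tool_rot: [[-0.999, -0.043, -0.001], [-0.043, 0.999, 0.0], [0.001, 0.0, -1.0]]
contact_force: [-0.3, -1.0, -0.7]
width: 0.0159
```

```bash
python3 st.py 4; python3 -c "
from h import *
f=grab_frame('wrist');show(f,'w4z.png',220,150,400,290,4)"
```

```text
7.65 [ 0.5013 -0.009   0.2624] [-0.043  0.999  0.   ] [-0.28 -1.01 -0.69] 0.0159
```

View pics/w4z.png

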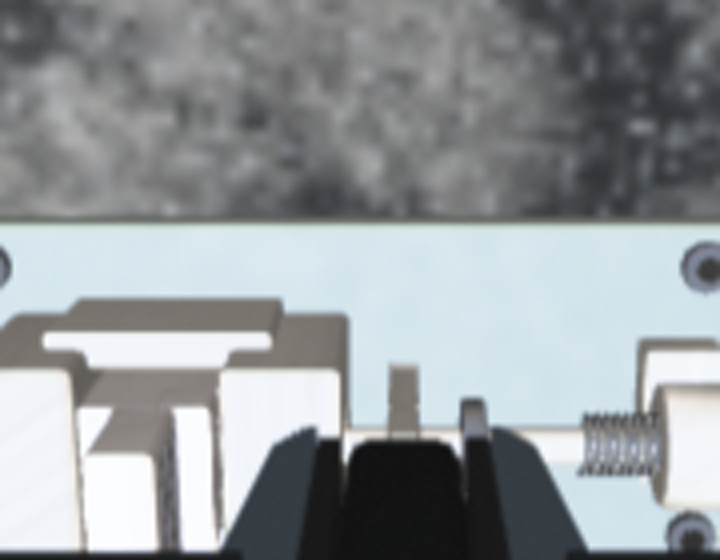

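View pics/s4.png

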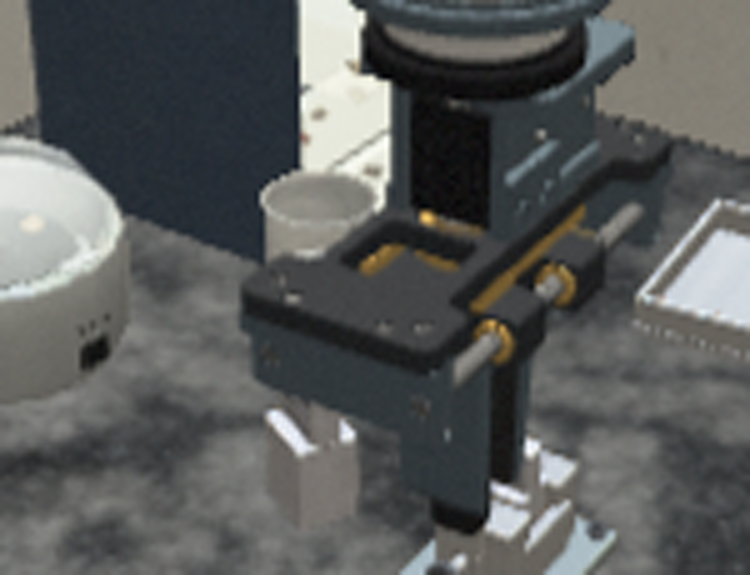

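Call:
move_arm(
  deltas="0 2 0 0 0 0 0;0 2 0 0 0 0 0;-0.3 1 0 0 0 0 0;0 1 0 0 0 0 0;0 0 0 0 0 0 0",
)

```text
time_s: 8.48
eef_pos: [0.5011, -0.0029, 0.2627]
tool_rot: [[-0.999, -0.043, 0.0], [-0.043, 0.999, 0.0], [-0.0, 0.0, -1.0]]
contact_force: [-0.1, -0.3, -1.0]
width: 0.0157
```

Call:
move_arm(
  deltas="0 1 0 0 0 0 0;0 0 0 0 0 0 0",
)

```text
time_s: 8.72
eef_pos: [0.5011, -0.002, 0.2627]
tool_rot: [[-0.999, -0.043, -0.0], [-0.043, 0.999, -0.0], [0.0, -0.0, -1.0]]
contact_force: [-0.0, -1.0, -0.8]
width: 0.016
```

Call:
move_arm(
  deltas="0 1 0 0 0 0 0;0 0 0 0 0 0 0",
)

```text
time_s: 8.98
eef_pos: [0.5011, -0.001, 0.2627]
tool_rot: [[-0.999, -0.043, -0.0], [-0.043, 0.999, -0.0], [0.0, -0.0, -1.0]]
contact_force: [-0.1, -2.5, -1.0]
width: 0.0159
```

Call:
move_arm(
  deltas="0 1 0 0 0 0 0;0 0 0 0 0 0 0",
)

```text
time_s: 9.22
eef_pos: [0.5011, 0.0001, 0.2627]
tool_rot: [[-0.999, -0.043, -0.0], [-0.043, 0.999, -0.0], [0.0, -0.0, -1.0]]
contact_force: [-0.5, -2.7, -1.9]
width: 0.0158
```

```bash
python3 st.py 5; python3 -c "
from h import *
f=grab_frame('wrist');show(f,'w5z.png',220,150,400,290,4)"
```

```text
9.225 [5.011e-01 1.000e-04 2.627e-01] [-0.043  0.999 -0.   ] [-0.55 -2.72 -1.94] 0.0158
```

View pics/w5z.png

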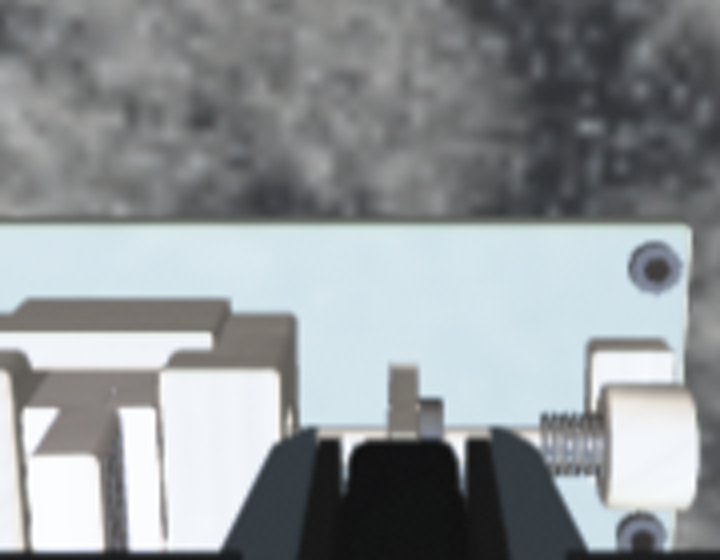

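Call:
move_arm(
  deltas="0 1 0 0 0 0 0;0 1 0 0 0 0 0;0 1 0 0 0 0 0;0 0 0 0 0 0 0",
)

```text
time_s: 9.93
eef_pos: [0.5011, 0.0031, 0.2627]
tool_rot: [[-0.999, -0.043, -0.0], [-0.043, 0.999, 0.0], [0.0, 0.0, -1.0]]
contact_force: [-0.5, -4.5, -1.8]
width: 0.0162
```

Call:
move_arm(
  deltas="0 0.5 0 0 0 0 0;0 0.5 0 0 0 0 0;0 0 0 0 0 0 0",
)

```text
time_s: 10.3
eef_pos: [0.5011, 0.004, 0.2627]
tool_rot: [[-0.999, -0.043, -0.0], [-0.043, 0.999, -0.0], [0.0, -0.0, -1.0]]
contact_force: [-1.8, -4.2, -3.1]
width: 0.016
```

```bash
python3 st.py 6; python3 -c "
from h import *
f=grab_frame('wrist');show(f,'w6z.png',180,150,380,290,4)"
```

```text
10.3 [0.5011 0.004  0.2627] [-0.043  0.999 -0.   ] [-1.85 -4.22 -3.14] 0.016
```

View pics/w6z.png

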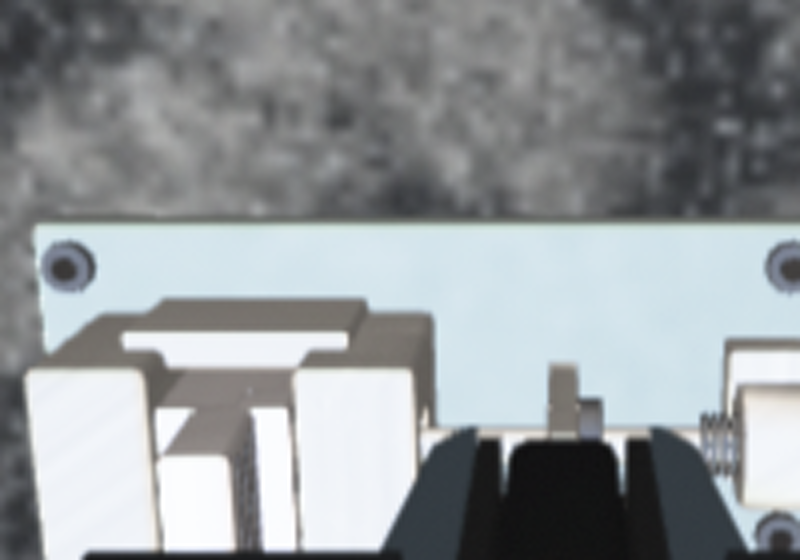

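Call:
move_arm(
  deltas="-0.4 0 0 0 0 0 0;0 0.5 0 0 0 0 0;0 0.5 0 0 0 0 0;0 0 0 0 0 0 0",
)

```text
time_s: 11.0
eef_pos: [0.5008, 0.005, 0.2628]
tool_rot: [[-0.999, -0.043, 0.0], [-0.043, 0.999, -0.0], [-0.0, -0.0, -1.0]]
contact_force: [0.3, -5.6, -2.6]
width: 0.0157
```

```bash
python3 st.py 7; python3 -c "
from h import *
f=grab_frame('wrist');show(f,'w7z.png',180,150,380,290,4)"
```

```text
11.0 [0.5008 0.005  0.2628] [-0.043  0.999 -0.   ] [ 0.25 -5.59 -2.62] 0.0157
```

View pics/w7z.png

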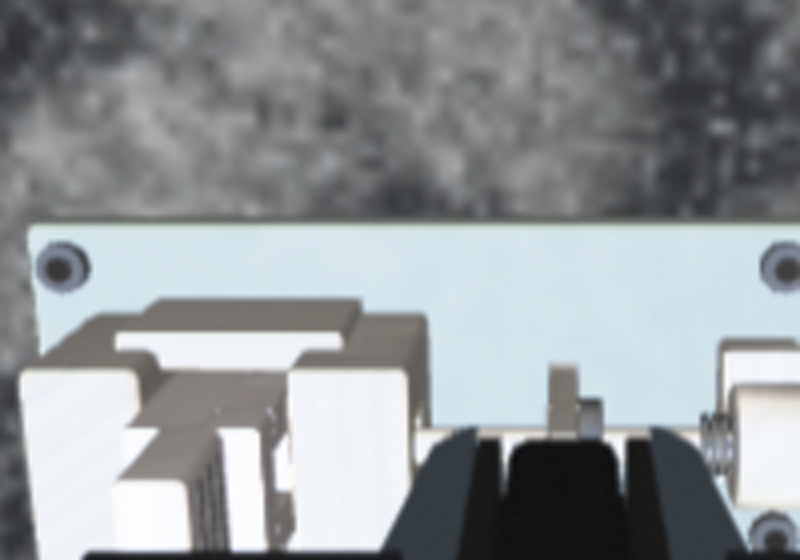

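Call:
move_arm(
  deltas="0 -1 0 0 0 0 0;0 -2 0 0 0 0 0;0 -2 0 0 0 0 0;0.3 -2 0 0 0 0 0;0 -2 0 0 0 0 0;0.2 -2 0 0 0 0 0;0 -1 0 0 0 0 0;0 0 0 0 0 0 0",
)

```text
time_s: 12.2
eef_pos: [0.5012, -0.007, 0.2627]
tool_rot: [[-0.999, -0.043, 0.0], [-0.043, 0.999, 0.0], [-0.0, 0.0, -1.0]]
contact_force: [0.6, 0.2, -0.6]
width: 0.016
```

```bash
python3 st.py 8; python3 -c "
from h import *
f=grab_frame('wrist');show(f,'w8z.png',180,150,380,290,4)"
```

```text
12.2 [ 0.5012 -0.007   0.2627] [-0.043  0.999  0.   ] [ 0.6   0.19 -0.63] 0.016
```

View pics/w8z.png

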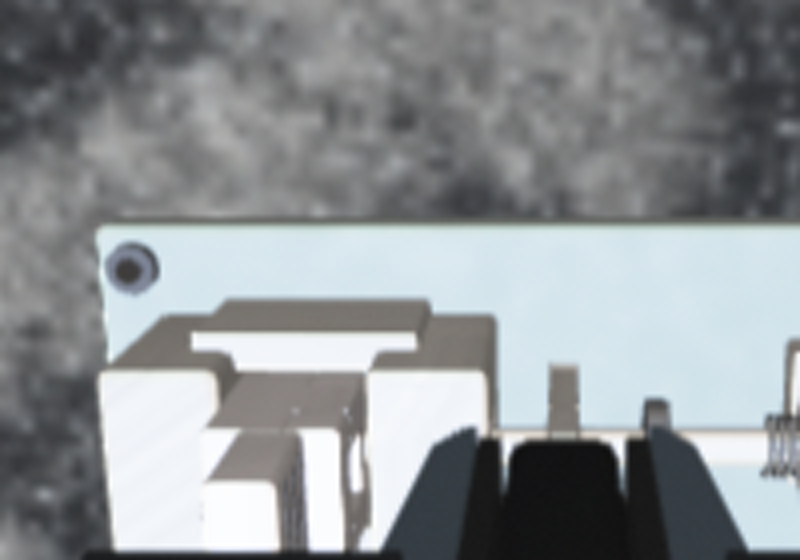

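Call:
move_arm(
  deltas="0 0 4 0 0 0 0;0 0 12 0 0 0 0;0 0 20 0 0 0 0;0 0 24 0 0 0 0;0 0 18 0 0 0 0;-1 14 6 0 0 -1.4 0;-2 28 0 0 0 -2 0;-3 30 0 0 0 -2 0;-3 30 0 0 0 -2 0;-3 30 0 0 0 -2 0;-3 30 0 0 0 -2 0;-2 30 0 0 0 -2 0;-2 30 0 0 0 -2 0;-1 28 0 0 0 0 0;-1 16 0 0 0 0 0;0 10 0 0 0 0 0;0 0 0 0 0 0 0;0 0 0 0 0 0 0",
)

```text
time_s: 14.65
eef_pos: [0.4803, 0.2684, 0.3467]
tool_rot: [[-0.974, 0.224, -0.0], [0.224, 0.974, -0.0], [0.0, -0.0, -1.0]]
contact_force: [-0.7, 1.0, -0.9]
width: 0.0161
```

```bash
python3 st.py 9; python3 -c "
from h import *
f=grab_frame('scene');show(f,'s9a.png',180,200,380,400,3)
f=grab_frame('wrist');show(f,'w9z.png',220,150,400,290,4)
P=[get_obs()['eef_pos']-[0,0,.244]];print(proj(f,P))"
```

```text
14.65 [0.4803 0.2684 0.3467] [ 0.224  0.974 -0.   ] [-0.67  1.02 -0.92] 0.0161
[[322.09699069 253.90555655]]
```

View pics/w9z.png

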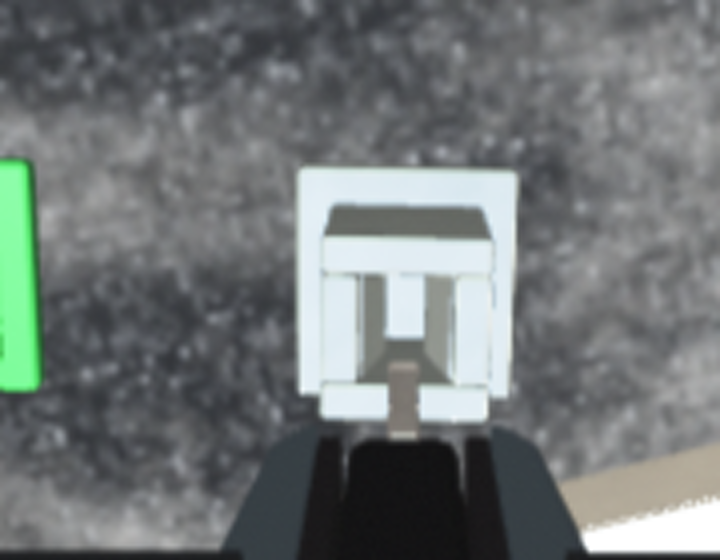

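View pics/s9a.png

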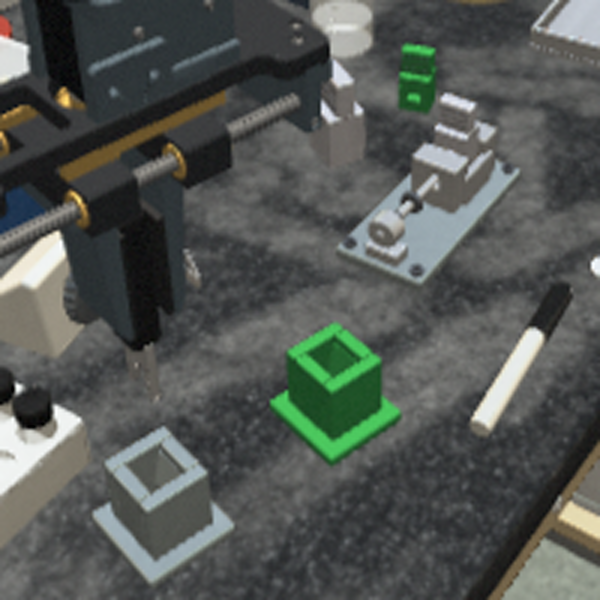

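Call:
move_arm(
  deltas="0 0.5 -10 0 0 0 0;0 0 -20 0 0 0 0;0 0 -15 0 0 0 0;0 0 -10 0 0 0 0;0 0 -8 0 0 0 0;0 0 -8 0 0 0 0;0 0 -8 0 0 0 0;0 0 -5 0 0 0 0;0 0 0 0 0 0 0",
)

```text
time_s: 16.02
eef_pos: [0.4802, 0.2695, 0.2624]
tool_rot: [[-0.975, 0.224, -0.0], [0.224, 0.975, -0.0], [0.0, -0.0, -1.0]]
contact_force: [0.2, -0.4, -0.6]
width: 0.0158
```

Call:
move_arm(
  deltas="0 0 -4 0 0 0 0;0 0 -3 0 0 0 0;0 0 -2 0 0 0 0;0 0 -1.5 0 0 0 0;0 0 0 0 0 0 0",
)

```text
time_s: 16.65
eef_pos: [0.4802, 0.2695, 0.2521]
tool_rot: [[-0.975, 0.224, -0.0], [0.224, 0.975, -0.0], [0.0, -0.0, -1.0]]
contact_force: [1.1, -0.2, -0.5]
width: 0.016
```

Call:
move_arm(
  deltas="0 0 0 0 0 0 0.25;0 0 0 0 0 0 0.4;0 0 0 0 0 0 0.6;0 0 0 0 0 0 0.6;0 0 0 0 0 0 0.6;0 0 10 0 0 0 0.6;0 0 20 0 0 0 0.6;0 0 25 0 0 0 0.6;0 0 25 0 0 0 0.6;0 0 20 0 0 0 0.6;0 0 0 0 0 0 0.6",
)

```text
time_s: 18.02
eef_pos: [0.4805, 0.2697, 0.354]
tool_rot: [[-0.975, 0.224, 0.003], [0.224, 0.975, 0.001], [-0.003, 0.002, -1.0]]
contact_force: [-0.1, 0.2, 0.4]
width: 0.0548
```

```bash
python3 -c "
from h import *
f=grab_frame('wrist');show(f,'w10.png',220,150,400,290,4)
f=grab_frame('scene');show(f,'s10.png',180,200,380,400,3)
f=grab_frame('top');show(f,'t10.png',280,190,400,280,6)"
```

```text
(no output)
```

View pics/w10.png

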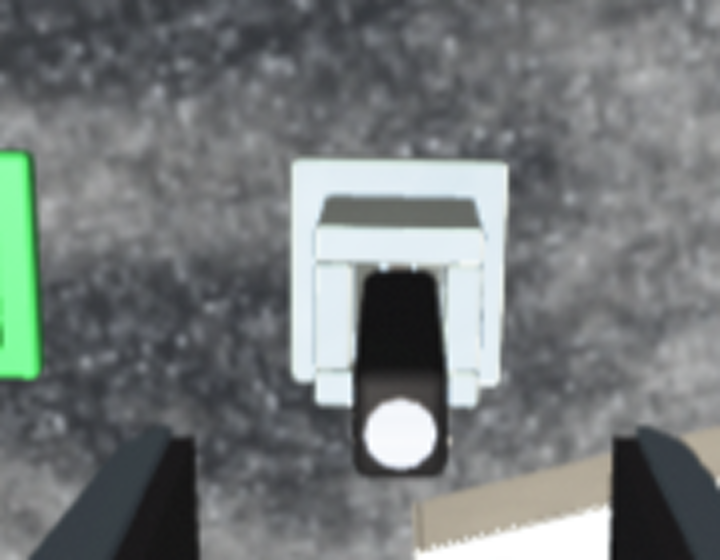

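View pics/s10.png

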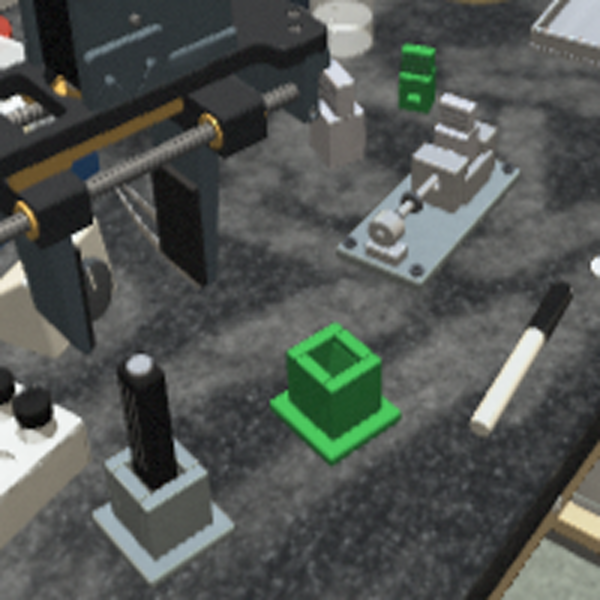

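View pics/t10.png

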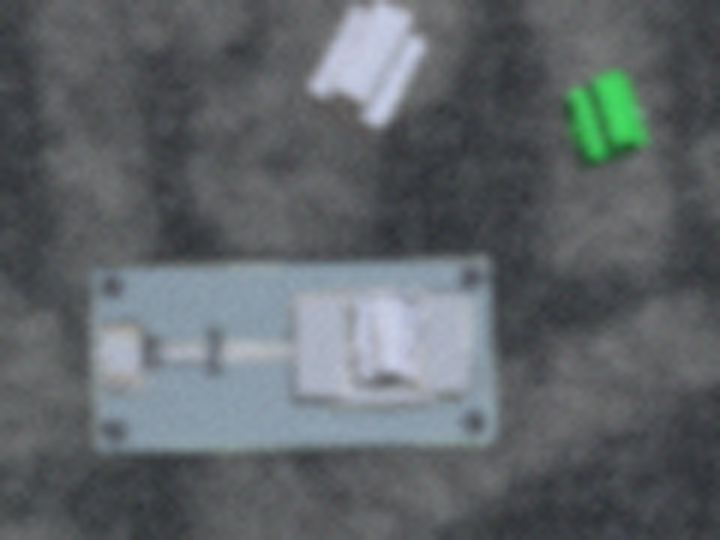

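Call:
move_arm(
  deltas="1 -14 0 0 0 1.4 0.6;2 -28 0 0 0 2 0.6;3 -32 0 0 0 2 0.6;3 -34 0 0 0 2 0.6;3 -34 0 0 0 2 0.6;3 -34 0 0 0 2 0.6;3 -34 0 0 0 2 0.6;2 -34 0 0 0 2 0.6;2 -34 0 0 0 0 0.6;1 -24 0 0 0 0 0.6;0 -16 0 0 0 0 0.6;0 0 0 0 0 0 0.6;0 0 0 0 0 0 0.6",
)

```text
time_s: 19.8
eef_pos: [0.5031, -0.0479, 0.352]
tool_rot: [[-0.999, -0.043, -0.0], [-0.043, 0.999, 0.0], [0.0, 0.0, -1.0]]
contact_force: [-0.7, -0.3, 0.2]
width: 0.0549
```

```bash
python3 - <<'E'
from h import *
f=grab_frame("wrist");show(f,"w11.png",230,170,410,290,4)
o=get_obs();print(o["eef_pos"],o["tool_rot"][:,1])
O=np.array([.5034,-.0482,0]);a=np.radians(2.5)
ux=np.array([np.cos(a),np.sin(a),0]);uy=np.array([-np.sin(a),np.cos(a),0])
P=[O+ux*x+uy*y+[0,0,z] for x,y,z in[(-.012,-.005,.078),(-.012,.005,.078),(.012,.005,.078),(.012,-.005,.078),(-.017,-.0295,.046),(-.017,.0295,.046)]]
print(((proj(f,P)-[230,170])*4).round(0).tolist())
t=grab_frame("top");c=[((x-2.5)/6+280,(y-2.5)/6+190) for x,y in [(373,300),(413,298),(417,372),(376,376)]]
r=ray(t,c,.078);print(r.round(4).tolist(),r.mean(0))
E
```

```text
[ 0.50314827 -0.04774545  0.35210875] [-4.35120176e-02  9.99052874e-01  2.43478318e-04]
[[339.0, 227.0], [391.0, 227.0], [390.0, 346.0], [339.0, 346.0], [225.0, 166.0], [504.0, 166.0]]
[[0.5144, -0.0424, 0.078], [0.5153, -0.0552, 0.078], [0.4915, -0.0567, 0.078], [0.49, -0.0436, 0.078]] [ 0.50276604 -0.049481    0.078     ]
```

View pics/w11.png

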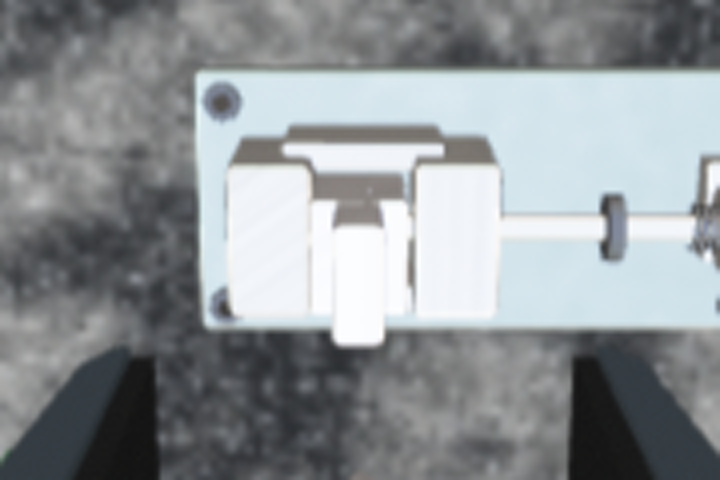

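Call:
move_arm(
  deltas="0 -1.7 -10 0 0 0 0.6;0 0 -20 0 0 0 0.6;0 0 -25 0 0 0 0.6;0 0 -20 0 0 0 0.6;0 0 -15 0 0 0 0.5;0 0 -7 0 0 0 0.4;0 0 -3 0 0 0 0.3;0 0 0 0 0 0 0.2;0 0 0 0 0 0 0.2",
  newtons=20,
)

```text
time_s: 21.02
eef_pos: [0.5034, -0.0502, 0.2527]
tool_rot: [[-0.999, -0.043, 0.001], [-0.043, 0.999, -0.0], [-0.001, -0.0, -1.0]]
contact_force: [-0.8, -0.2, -0.4]
width: 0.0182
```

```bash
python3 st.py 12
```

```text
21.025 [ 0.5034 -0.0502  0.2527] [-0.043  0.999 -0.   ] [-0.8  -0.21 -0.4 ] 0.0182
```

View pics/s12.png

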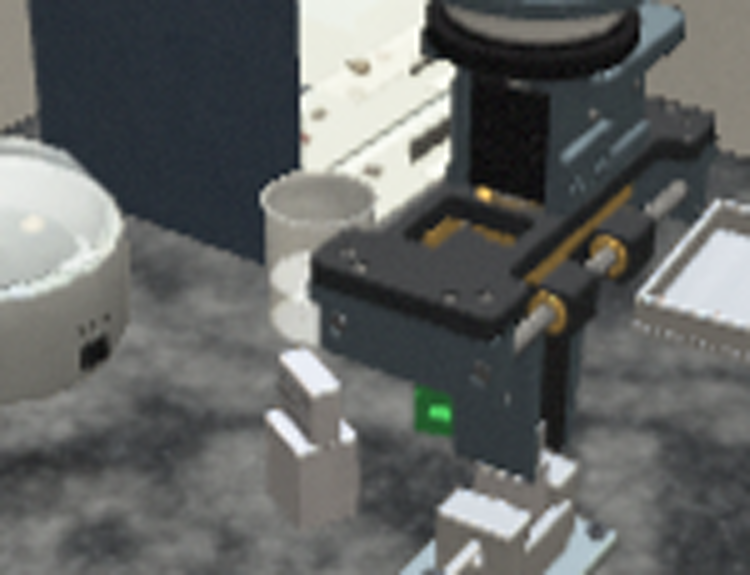

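View pics/w12.png

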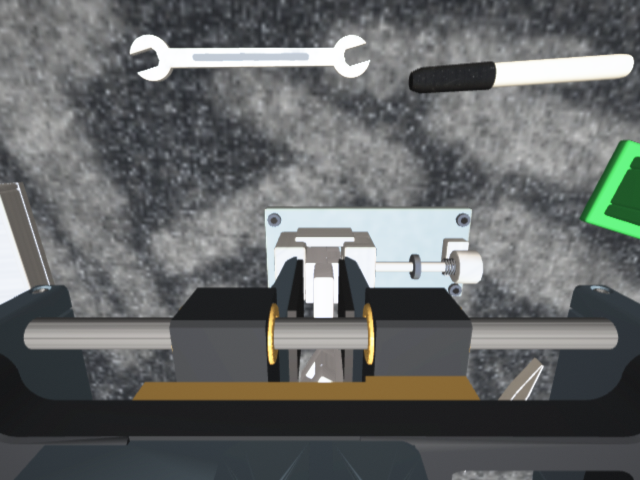

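Call:
move_arm(
  deltas="0 0.4 0 0 0 0 0.15;0 0 0 0 0 0 0;0 0 0 0 0 0 0;0 0 0 0 0 0 0;0 0 0 0 0 0 0;0 0 0 0 0 0 0",
  newtons=20,
)

```text
time_s: 21.92
eef_pos: [0.5032, -0.0494, 0.2523]
tool_rot: [[-0.999, -0.043, 0.0], [-0.043, 0.999, 0.001], [-0.0, 0.001, -1.0]]
contact_force: [0.3, 5.8, 2.0]
width: 0.0097
```

Call:
move_arm(
  deltas="0 0 2 0 0 0 0;0 0 4 0 0 0 0;0 0 6 0 0 0 0;0 0 10 0 0 0 0;0 0 14 0 0 0 0;0 0 16 0 0 0 0;0 0 18 0 0 0 0;0 0 0 0 0 0 0",
)

```text
time_s: 22.92
eef_pos: [0.5037, -0.05, 0.324]
tool_rot: [[-0.999, -0.043, 0.003], [-0.043, 0.999, -0.001], [-0.003, -0.001, -1.0]]
contact_force: [0.2, -0.6, -0.7]
width: 0.0096
```

```bash
python3 st.py 13
```

```text
22.925 [ 0.5037 -0.05    0.324 ] [-0.043  0.999 -0.001] [ 0.23 -0.64 -0.72] 0.0096
```

View pics/s13.png

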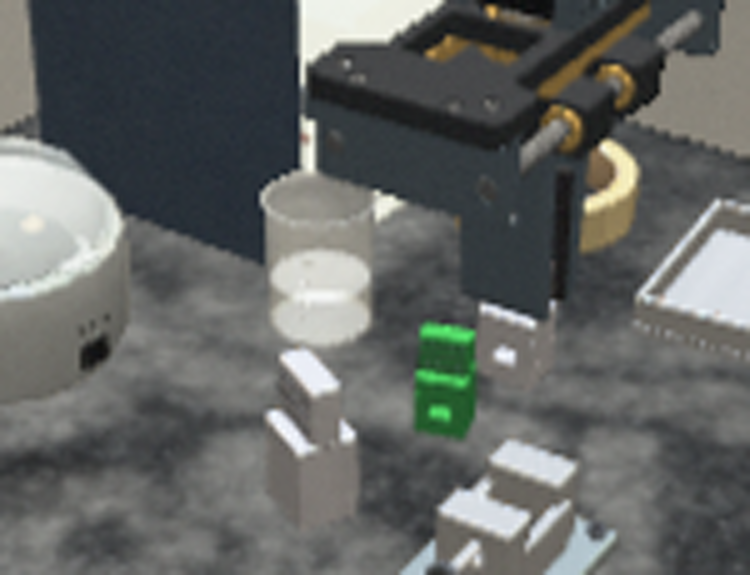

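View pics/w13.png

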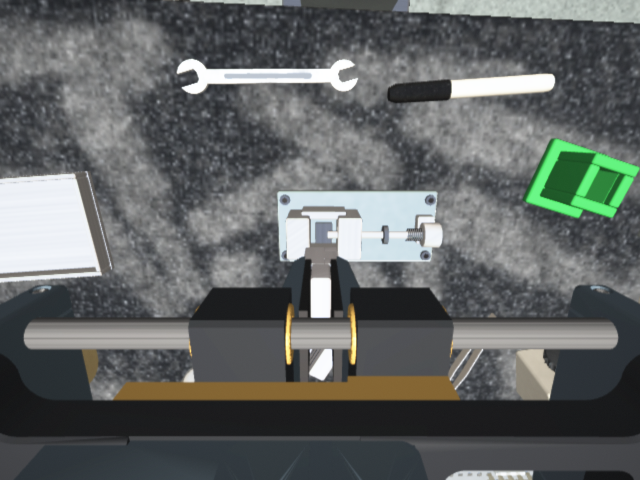

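Call:
move_arm(
  deltas="0 -12 5 0 0 1 0;1 -24 0 0 0 1 0;1 -30 0 0 0 1 0;1 -34 0 0 0 1 0;1 -34 0 0 0 1 0;1 -34 0 0 0 0 0;1 -34 0 0 0 0 0;1 -26 0 0 0 0 0;1 -16 0 0 0 0 0;0 -8 0 0 0 0 0;0 0 0 0 0 0 0;0 0 -20 0 0 0 0;0 0 -25 0 0 0 0;0 0 -20 0 0 0 0;0 0 -15 0 0 0 0;0 0 -8 0 0 0 0;0 0 0 0 0 0 0",
)

```text
time_s: 25.2
eef_pos: [0.5112, -0.3015, 0.239]
tool_rot: [[-0.992, -0.13, -0.0], [-0.13, 0.992, 0.0], [0.0, 0.0, -1.0]]
contact_force: [0.5, -0.3, 0.1]
width: 0.0101
```

```bash
python3 -c "
from h import *
f=grab_frame('scene');show(f,'s14.png',300,130,440,240,5)
f=grab_frame('wrist');show(f,'w14.png',0,0,640,480,1)
print(get_obs()['contact_force'])"
```

```text
[-0.48607849  0.26862969 -0.12493201]
```

View pics/s14.png

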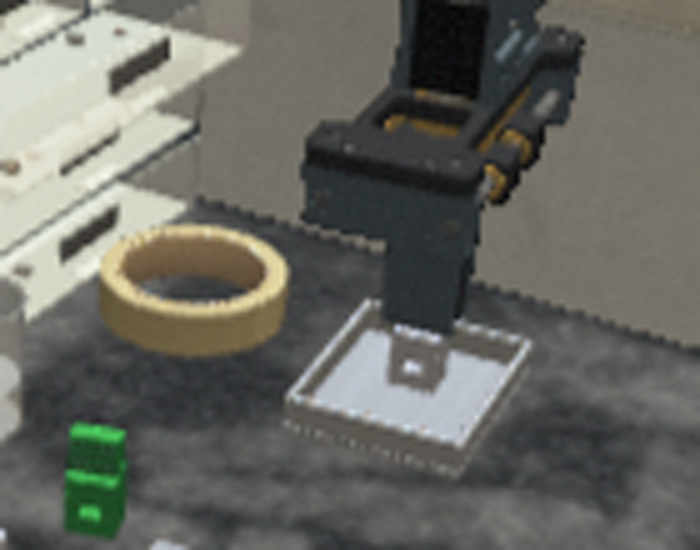

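View pics/w14.png

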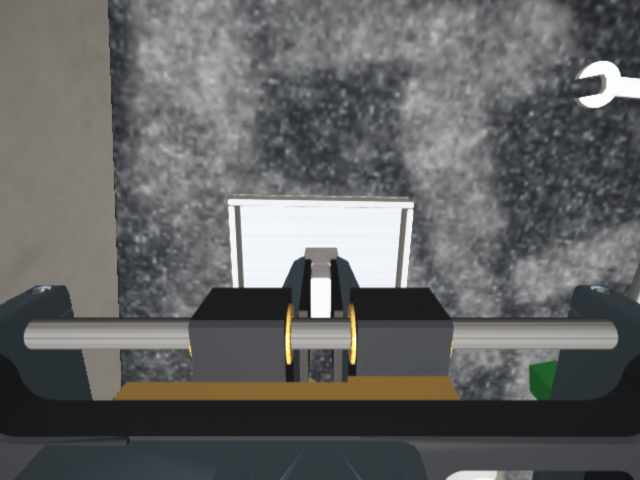

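Link is over the middle of the tray. Lower the last ~11 mm in small steps.

Call:
move_arm(
  deltas="0 0 -4 0 0 0 0;0 0 -3 0 0 0 0;0 0 -2 0 0 0 0;0 0 0 0 0 0 0",
)

```text
time_s: 25.8
eef_pos: [0.5112, -0.3018, 0.2301]
tool_rot: [[-0.992, -0.13, -0.0], [-0.13, 0.992, 0.0], [0.0, 0.0, -1.0]]
contact_force: [0.5, 0.8, -0.0]
width: 0.0103
```

Call:
move_arm(
  deltas="0 0 -1 0 0 0 0;0 0 0 0 0 0 0",
)

```text
time_s: 26.05
eef_pos: [0.5112, -0.3018, 0.2292]
tool_rot: [[-0.992, -0.13, -0.0], [-0.13, 0.992, 0.0], [0.0, 0.0, -1.0]]
contact_force: [-0.7, 0.1, -0.7]
width: 0.0099
```

Call:
move_arm(
  deltas="0 0 -0.7 0 0 0 0;0 0 0 0 0 0 0",
)

```text
time_s: 26.3
eef_pos: [0.5112, -0.3018, 0.2285]
tool_rot: [[-0.992, -0.13, -0.0], [-0.13, 0.992, 0.0], [0.0, 0.0, -1.0]]
contact_force: [-0.2, -0.0, -1.1]
width: 0.0102
```

Call:
move_arm(
  deltas="0 0 -0.7 0 0 0 0;0 0 0 0 0 0 0",
)

```text
time_s: 26.55
eef_pos: [0.5112, -0.3017, 0.2284]
tool_rot: [[-0.992, -0.13, 0.0], [-0.13, 0.992, -0.0], [-0.0, -0.0, -1.0]]
contact_force: [-2.6, 2.1, 9.9]
width: 0.0098
```

Call:
move_arm(
  deltas="0 0 -0.7 0 0 0 0;0 0 0 0 0 0 0",
)

```text
time_s: 26.8
eef_pos: [0.5113, -0.3017, 0.2283]
tool_rot: [[-0.992, -0.13, 0.001], [-0.13, 0.992, -0.0], [-0.001, -0.001, -1.0]]
contact_force: [-3.7, 3.6, 20.0]
width: 0.0097
```

Touched the floor at TCP z ≈ 0.2285; ease back 1.2 mm and release.

Call:
move_arm(
  deltas="0 0 1.2 0 0 0 0;0 0 0 0 0 0 0.2;0 0 0 0 0 0 0.3;0 0 0 0 0 0 0.4;0 0 0 0 0 0 0.4;0 0 10 0 0 0 0.4;0 0 20 0 0 0 0.4;0 0 30 0 0 0 0.4;0 0 30 0 0 0 0.4;0 0 30 0 0 0 0.4;0 15 20 0 0 0 0.4;0 25 0 0 0 0 0.4;0 25 0 0 0 0 0.4;0 20 0 0 0 0 0.4;0 0 0 0 0 0 0.4",
)

```text
time_s: 28.68
eef_pos: [0.5112, -0.2148, 0.3677]
tool_rot: [[-0.991, -0.132, -0.001], [-0.132, 0.991, 0.001], [0.001, 0.001, -1.0]]
contact_force: [0.7, -0.4, -1.1]
width: 0.0367
```

```bash
python3 -c "
from h import *
f=grab_frame('scene');show(f,'s15.png',200,130,440,390,2)
show(f,'s15b.png',300,130,440,240,5)
f=grab_frame('top');show(f,'t15.png',150,120,510,320,2)
print(get_obs()['contact_force'],get_obs()['time_s'])"
```

```text
[ 0.2742636  -0.19742651 -0.10593357] 28.775
```

View pics/s15.png

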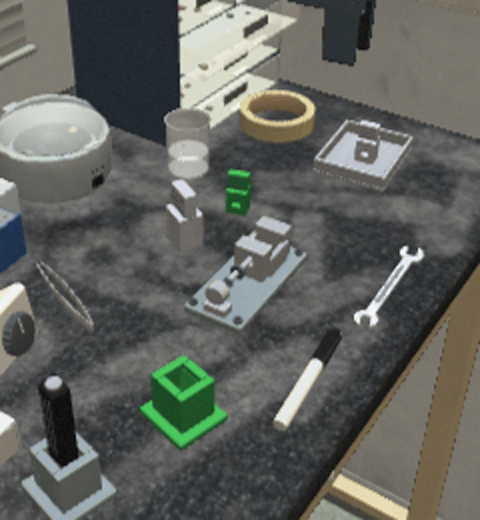

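View pics/s15b.png

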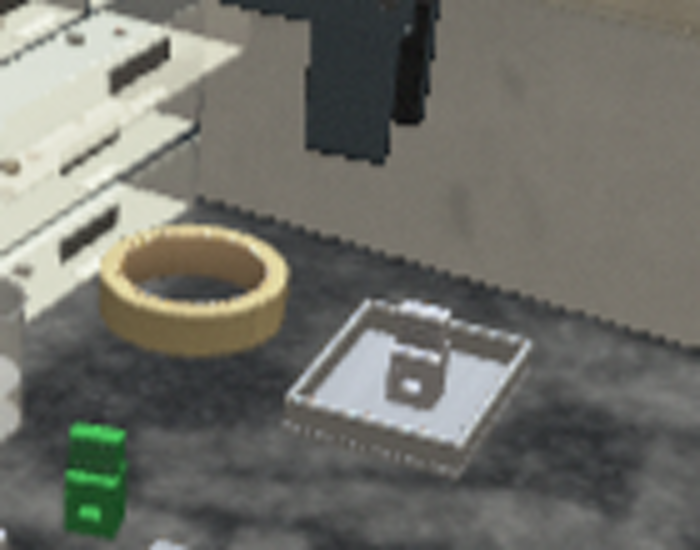

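View pics/t15.png

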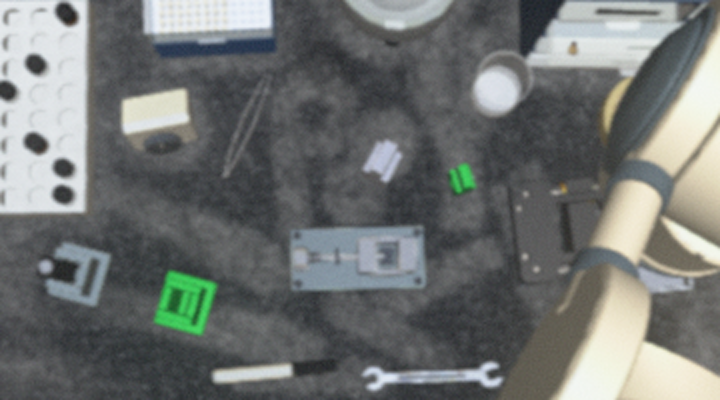

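The link stands in the tray, the tool is in its stand, and the bystanders are where they were. The robot is clear of everything.

```bash
python3 -c "
from station import *
print(job_done())"
```

```text
the job is handed in; nothing more can be done
None
```

The strap link is free and standing upright in the middle of the tray, and the forked tool is back in its grey stand. The job was handed in at about 29 s.

- **Freeing the link:** I straddled the bar about 7 mm from the collar and drew it towards +y in 0.5–1 mm steps. The link popped up after about 6–7 mm of travel, at about 5.6 N on the y axis (limit 12 N). I then backed off and lifted the tool clear.
- **Moving the parts:** The tool went back into its stand before I took the link by its tab and lifted it out.
- **Last checks:** The final pictures show the block's slot empty, the tool seated and the link in the tray. The look-alikes, beaker, marker and spanner look unmoved, and the gripper is clear of everything.
- **Harder press than intended:** While setting the link down I pressed it on the tray floor with about 20 N for a moment before easing off and letting go. That is below the 40 N limit.

No check failed. The two cameras agreed to about 1–2 mm.

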